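Snap the end cap into the coupler with the bench squeezer

TASK

Slide the capped black coupler along the feed channel until it is against the stop block, under the raised arm of the squeezer. Then squeeze the squeezer's two handles together by pressing the upper one down, until the resistance gives and the white cap snaps fully home in the coupler, and let go; leave the coupler there. Press the cap only with the squeezer, never with the robot itself, and leave the other things on the table where they are.

Things in the scene. Friction and masses are not known exactly. Their poses are not given: they have to be found in the camera images.
- squeezer: steel hand squeezer bolted to the table: a lower arm flat on the table and an upper arm hinged to it at its far end, rubber grips towards the robot. Origin: on the table below the pressing knob (arm level). z up; -x along the arms to the grips; +y along a straight feed channel. The lower grip is 26 mm wide, its top 21 mm above the table; it ends at x = -165 mm
- nest (a point): point on the channel floor (12 mm above the table), straight below the pressing knob: the middle of the coupler's underside belongs here, and gets there when the coupler touches the stop block. Axes as squeezer
- lane_mouth (a point): open +y end of the feed channel: middle of its steel floor's end edge, 210 mm in +y from the nest, 12 mm above the table. The floor is 90 mm wide; two straight rails on it (8 mm thick, tops 22 mm above the table, from one end to the other) leave a lane 66 mm wide, centred on the squeezer's y axis. Axes as squeezer
- stop_face (a point): top edge, in the middle, of the face of the stop block that closes the channel 30 mm in -y from the nest; 34 mm above the table, 66 mm wide. Axes as squeezer
- hinge (a point): hinge axis of the upper arm (parallel to the squeezer's y): 85 mm in +x of the squeezer's origin, 75 mm above the table. Two hinge cheeks, 36 x 36 mm in plan, rise around it to 90 mm above the table. Axes as squeezer
- grip_top (a point): top face of the upper arm's rubber grip, 225 mm from the hinge along the arm, 10 mm above the arm's middle line (which passes through the hinge axis). Grip 90 mm long (165 to 255 mm from the hinge), 24 wide, 20 thick. Its -x points along the arm away from the hinge, z out of the top face. Between hinge and grip: steel bar, 16 wide, 14 thick
- knob (a point): lowest point of the domed pressing knob, 26 mm across, under the upper arm: 85 mm from the hinge along the arm, 19 mm below the arm's middle line. The raised arm hangs over the channel's stop end: a gripper that pushes the coupler there from +y should lean its body back towards +y by 20 to 30 degrees so as not to hit the arm
- handle (a joint): angle of the upper arm, rad: 0.4 to 0.6 (raised) at the start, less as its grip is pressed down, 0 when level, with the cap fully home (it can go on to -0.05). Stiff pivot: stays where it is left. At grip_top about 1 N moves it until the knob meets the cap at about 0.12; then it takes up to about 11 N (near 0.09), gives suddenly at about 0.03 and goes freely to 0
- coupler_mid (a point): the coupler: an upright black plastic cylinder with a shallow groove, 60 mm across and 40 mm high, 0.1 to 0.2 kg, standing loose in the feed channel with a white cap in its top. Point: on its axis, half-way up (20 mm above its underside, so 32 mm above the table). It slides on its underside
- cap_top (a point): centre of the top face of the coupler's white end cap: a flat flange 56 mm across, 4 mm thick, above a plug held in the coupler. At the start the flange's underside stands 10 mm above the coupler's rim (its top 66 mm above the table); fully home it lies on the rim (top 56 mm above the table)
- cap (a joint): how far the cap has been pressed into the coupler, in m: 0 at the start, 0.010 fully home. Resistance rises to 27 N at 0.0025, then falls; past 0.0075 it snaps the rest of the way by itself and stays there. Let go before that, it springs back
- spare_ring: black plastic ring, open both ends, 60 mm across, 26 mm high, no cap; stands on the table in front of the channel. Origin: centre of its underside
- sleeve: white slotted plastic cup, 58 mm across, 70 mm high, on the table. Origin: centre of its underside
- fin_a: flat black carbon fin, 110 x 52 x 4 mm, lying on the table. Origin: centre of its underside
- fin_b: flat black carbon fin, 110 x 52 x 4 mm, lying on the table beyond the channel. Origin: centre of its underside
- card_tube: brown cardboard tube standing upright, 66 mm across, 230 mm high. Origin: centre of its underside
- carbon_tube: black tube standing upright, 80 mm across, 240 mm high. Origin: centre of its underside

How it is judged:
By the outcome, as a careful person would: the job done as asked, in the order asked, and still so for the second after the job is handed in, with the robot touching nothing.
It also fails if it takes over 50 s, if anything falls off the work surface, if the arm or the gripper's body presses on something with over 40 N, if the wrist force passes 120 N, or if a joint passes its speed limit or range.

ROBOT

A 6-joint arm with a two-finger parallel gripper is mounted at the origin on the work surface. World frame = base frame: x ahead of the robot, y to its left, z up, the work surface at z = 0. Lengths are in m, angles in rad, forces in N, time in s.
With the tool pointing down it reaches from about 0.4 to 0.825 m from the base axis. Payload 7 kg.
Tool frame: the origin (TCP) lies at the centre of the arm's flange, where the gripper is bolted on; the fingertips stand 178 mm ahead of it and the grasp point (between the pads) lies 159 mm ahead of it; z points along the fingers, y is the direction in which the jaws open and shut (so a half turn about z gives the same grasp; the last joint's range is limited). The gripper opens to 88 mm and grips with 3 to 60 N. Pads are 19 mm wide; open, the fingers measure 130 mm over their backs; the gripper's body (78 mm by 193 mm) begins 47 mm behind the grasp point.
Start: joints at [1.635, 0.359, 0.012, 0, -1.224, -0.288], TCP at [0.15, 0.658, 0.405] pointing down, gripper open.
Joint ranges: [-3.07, 3.07], [-1.43, 2.12], [-1.02, 1.25], [-3.03, 1.67], [-3.05, -0], [-3.03, 3.03]. Speed limits (rad/s): [2.39, 2.39, 3.01, 3.14, 3.14, 3.14].

INTERFACE

Orientations are given as [roll, pitch, yaw] about the fixed x, y, z axes, in that order (R = Rz(yaw) Ry(pitch) Rx(roll)).
In Python, from station import arm gives the robot as it stands.
- The arm moves only by the shell command python3 -m handwheel 'ROWS' [OPENING] [FORCE]. ROWS is JSON, a list of rows, each a list of 4 numbers: the shift along the world's x, y, z in cm, then the turn about the world's z in rad. In form: [[dx, dy, dz, yaw], ...]. A call has 1 to 20 rows; each row shifts and turns the commanded pose from where the row before left it; what a row does not reach is not made up. A row lasts 1/10 s, in which the tool goes at most 50 mm and 8.59 degrees, less where a joint would pass 70% of its speed; a pose out of reach is approached as far as the arm can. A call is refused whole if a number of a shift passes 5 or a number of a turn 0.15, either way. A call with a gripper value outside its range is refused whole. OPENING is the closure, from 0 (fully open) to 1 (shut), set as the call begins (- or left out, the last holds). The fingers move at their own pace and stop on an object; FORCE is the grip in N (left out, the last holds). Time passes only in rows, so rows that do not move let the fingers close. It gives the time, the measured TCP pose, the force and the opening at its end, in the units of the state.
- arm.get_state(): the state, without advancing time (a new reading comes with each control period).
- arm.grab_frame(name): name is "scene" or "top" or "wrist"; returns a dict with "image" (400x640x3 uint8, red, green, blue), "depth" (400x640 float32, m along the optical axis (not along the pixel's ray), 0 where there is no reading), "vfov" (degrees; the focal length in pixels is half the picture's height over the tangent of half this angle, whatever the lens; pixels are square), "cx", "cy" (the principal point, pixels), "rvec" (rotation vector, rad) and "tvec" (3), from world to camera coordinates, as OpenCV has them. Camera axes: x right, y down, z forward; pixel columns grow to the right and rows downward; lengths in m; the calibration is good to about 2 mm. A picture is of the moment at which its call begins.
- arm.job_done(): hands the job in, once; it reports no verdict.
The state is a dict: "t": time; "q": joint angles; "qd": joint speeds; "joint_efforts": joint torques, N m; "eef_pos": TCP position; "ee_rot": TCP orientation; "force": force on the tool from outside, world axes, zero at the start; "moment": the same for the moment, N m; "width": finger opening in m.
Only numpy, scipy, OpenCV 4.12 (cv2) and the standard library are available. Lean on these libraries where they do the work, as an engineer would, in place of code of your own. Each camera call takes 0.05 s, during which the arm holds its last target.

## Working session

There is one attempt and no reset: what is moved stays moved. The work goes in short steps, Python scripts to look and compute and a shell command to move; the robot and the scene stay as the last step left them, time stands still between calls to the robot, and variables do not carry over. Pictures are saved under pics/ and viewed, and the job is handed in when it is done.

```bash
ls; mkdir -p pics; cat > h.py <<'E'
import numpy as np, cv2
from station import arm
def grab(n, name):
    f=arm.grab_frame(n); cv2.imwrite(f'pics/{name}.png', f['image'][:,:,::-1]); np.savez(f'pics/{name}.npz',**f); return f
def cam(f):
    h=f['image'].shape[0]; F=h/2/np.tan(np.radians(f['vfov'])/2)
    R=cv2.Rodrigues(np.array(f['rvec'],float))[0]; t=np.array(f['tvec'],float).ravel()
    return F,float(f['cx']),float(f['cy']),R,t
def ray(f,u,v,z):
    F,cx,cy,R,t=cam(f); d=R.T@np.array([(u-cx)/F,(v-cy)/F,1]); o=-R.T@t
    return o+d*(z-o[2])/d[2]
def dep(f,u,v):
    F,cx,cy,R,t=cam(f); D=float(f['depth'][int(round(v)),int(round(u))]); return R.T@(D*np.array([(u-cx)/F,(v-cy)/F,1])-t)
def proj(f,p):
    F,cx,cy,R,t=cam(f); q=R@np.asarray(p,float)+t; return F*q[0]/q[2]+cx,F*q[1]/q[2]+cy
def cloud(f):
    F,cx,cy,R,t=cam(f); D=f['depth']; v,u=np.indices(D.shape)
    P=np.stack([(u-cx)/F*D,(v-cy)/F*D,D],-1)-t
    return P@R
def load(n): return dict(np.load(f'pics/{n}.npz'))
E
python3 - <<'E'
from h import *
for n in ['scene','top','wrist']:
    f=grab(n,n+'0'); F,cx,cy,R,t=cam(f); print(n,F,cx,cy,-R.T@t,R[2], (f['depth']>0).mean())
print(arm.get_state())
E
```

```text
pics
scene 365.2134024454843 322.37402186851455 197.22176168005785 [1.13586633 0.24143831 0.56595199] [-0.65658389 -0.46194926 -0.59623861] 0.99622265625
top 439.47523221548397 316.07112659918295 207.98811488035602 [ 0.45221984 -0.14988605  1.12101075] [ 0.12298931 -0.01547178 -0.99228738] 0.9959453125
wrist 293.3669420727776 318.071251735357 199.77734949816136 [0.21503735 0.64250365 0.38430609] [-0.24450811  0.05444894 -0.96811729] 0.96676171875
{'t': 0.15, 'q': array([ 1.63514015e+00,  3.59244453e-01,  1.13022478e-02, -2.45177575e-04,
       -1.22411989e+00, -2.88112375e-01]), 'qd': array([ 0.00105375, -0.0008818 ,  0.00287165,  0.00332259,  0.00060862,
        0.00237405]), 'joint_efforts': array([-5.93155473e-04, -5.83276999e+01,  2.93287432e+01,  7.00103670e+00,
        8.76937323e-03, -1.11049521e-04]), 'eef_pos': array([0.14975194, 0.65804368, 0.40393952]), 'ee_rot': array([ 3.14031355e+00, -1.38677452e-04, -2.23851913e-01]), 'force': array([ 0.07968878,  0.17388576, -0.80964875]), 'moment': array([ 0.02672215, -0.0398237 , -0.04250811]), 'width': 0.08728167204120271}
```

View pics/scene0.png

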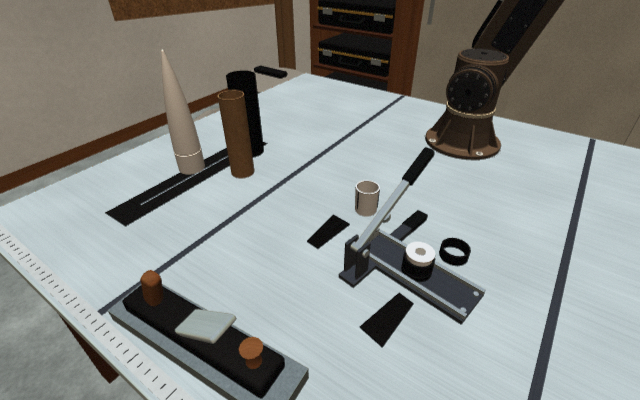

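View pics/top0.png

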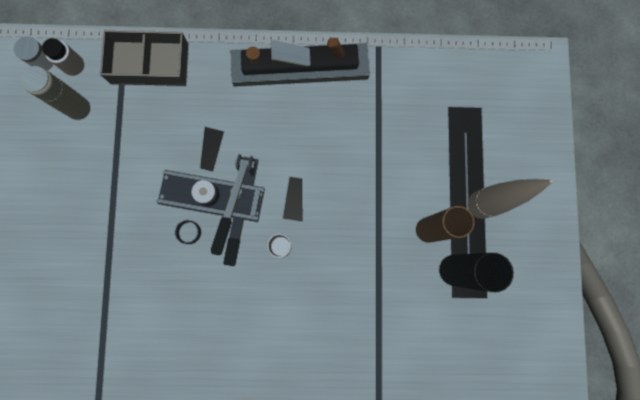

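View pics/wrist0.png

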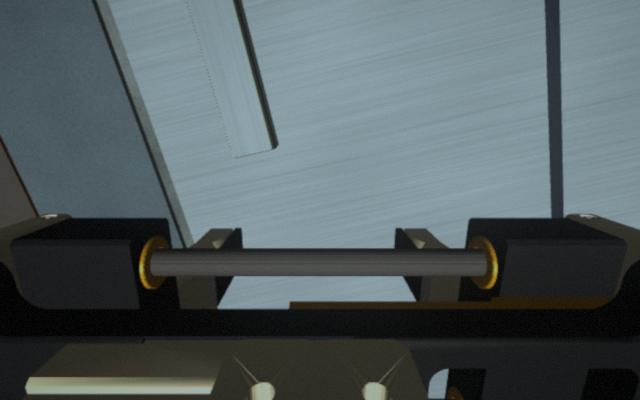

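The scene shows the coupler with its white cap at (420,250), the squeezer's raised arm running from (357,245) to (425,160), and the channel mouth at about (475,300). In the top view the channel runs from the stop at (258,203) to the mouth at (163,187). The cap is at (203,191), the hinge at (247,162) and the upper grip at (220,238).

Next I measure these positions.

```bash
python3 - <<'E'
from h import *
f=load('top0'); P=cloud(f); im=f['image'].astype(int)
# table check
for uv in [(140,300),(330,150),(60,250)]: print('table',P[uv[1],uv[0]])
sub=P[140:285,140:310]; z=sub[...,2]
# image crop enlarged
c=cv2.resize(f['image'][140:280,150:310][:,:,::-1],None,fx=5,fy=4.2857*5/4.2857,interpolation=cv2.INTER_CUBIC)[:600]
c=cv2.resize(f['image'][140:280,150:310][:,:,::-1],None,fx=4,fy=4,interpolation=cv2.INTER_CUBIC)
cv2.imwrite('pics/crop_top.png',c)
# white cap
hsv=cv2.cvtColor(f['image'],cv2.COLOR_RGB2HSV)
for v in range(176,206,3):
    print(v,[ '%d'%(1000*P[v,u,2]) for u in range(155,275,4)])
E
```

```text
table [ 0.35199268  0.26736252 -0.00134842]
table [ 7.44518499e-01 -2.01181481e-01  3.79405693e-04]
table [0.47239404 0.47413255 0.00116329]
176 ['0', '2', '4', '15', '9', '13', '10', '17', '21', '25', '25', '20', '13', '-2', '-1', '0', '-1', '1', '0', '0', '0', '106', '102', '12', '11', '10', '0', '0', '0', '0']
179 ['-2', '0', '11', '12', '11', '14', '15', '13', '10', '9', '10', '24', '23', '20', '24', '23', '14', '4', '0', '-1', '2', '112', '98', '11', '13', '0', '-1', '1', '3', '0']
182 ['1', '-1', '15', '11', '13', '15', '10', '14', '11', '11', '15', '69', '65', '66', '52', '14', '22', '1121', '22', '25', '116', '110', '5', '12', '7', '0', '-1', '-1', '0', '0']
185 ['0', '3', '13', '9', '12', '8', '11', '14', '15', '12', '65', '66', '64', '64', '64', '46', '11', '10', '14', '13', '120', '120', '21', '23', '15', '11', '0', '-3', '-1', '2']
188 ['0', '-1', '12', '12', '11', '14', '10', '12', '15', '11', '67', '66', '67', '67', '65', '54', '15', '12', '11', '11', '116', '119', '9', '12', '16', '16', '22', '18', '2', '-1']
191 ['3', '-3', '12', '12', '12', '12', '10', '12', '12', '1
[... 153 characters left out ...]
11', '15', '14', '12', '12', '13', '63', '68', '66', '64', '66', '53', '19', '12', '10', '132', '134', '119', '10', '13', '13', '32', '34', '11', '-1', '0']
197 ['3', '10', '14', '13', '16', '11', '9', '14', '12', '11', '65', '66', '68', '63', '62', '49', '18', '13', '11', '137', '134', '107', '14', '12', '15', '33', '21', '2', '2', '-3']
200 ['-3', '21', '21', '18', '10', '12', '11', '13', '5', '9', '11', '66', '67', '63', '52', '34', '11', '11', '13', '141', '137', '13', '11', '8', '9', '32', '10', '0', '0', '2']
203 ['0', '13', '13', '15', '22', '22', '22', '22', '16', '16', '11', '11', '47', '52', '40', '11', '8', '9', '13', '141', '138', '14', '9', '9', '11', '36', '13', '-1', '2', '1']
```

View pics/crop_top.png

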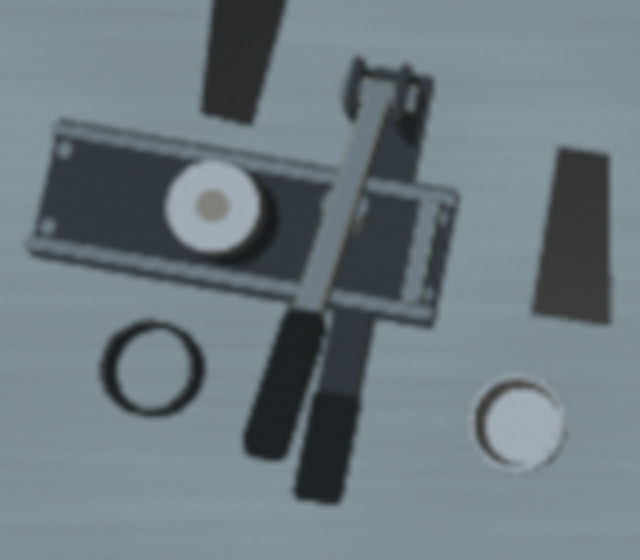

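The enlarged top crop (4x, offset (150,140)) shows these points:
- **Channel corners:** (62,122), (30,247), (434,323) and (457,192).
- **Cap centre:** (212,206).
- **Stop block:** about (420,248).
- **Lower grip end:** about (318,500).
- **Upper grip:** (305,312) to (265,458).

```bash
python3 - <<'E'
from h import *
f=load('top0'); P=cloud(f); im=f['image']
g=lambda x,y:(x/4+150-.375,y/4+140-.375)
M1,M2,S2,S1=[ray(f,*g(*p),0.015) for p in [(60,121),(29,247),(434,325),(458,192)]]
print('corners',M1,M2,S2,S1); print('w',np.linalg.norm(M1-M2),np.linalg.norm(S1-S2),'len',np.linalg.norm(M1-S1),np.linalg.norm(M2-S2))
d=((M1-S1)+(M2-S2))[:2]; d/=np.linalg.norm(d); print('ydir yaw',np.arctan2(-d[0],d[1]))
# rails by height
hs=cv2.cvtColor(im,cv2.COLOR_RGB2HSV)
# cap by colour: bright
m=((im.min(2)>150)).astype(np.uint8); m[:, :180]=0;m[:,230:]=0;m[:170]=0;m[215:]=0
cs,_=cv2.findContours(m,cv2.RETR_EXTERNAL,cv2.CHAIN_APPROX_NONE); c=max(cs,key=cv2.contourArea)
(u,v),r=cv2.minEnclosingCircle(c); mm=cv2.moments(c); uc,vc=mm['m10']/mm['m00'],mm['m01']/mm['m00']
print('cap px',u,v,r,uc,vc,'world',ray(f,uc,vc,.066), 'diam',2*np.sqrt(cv2.contourArea(c)/np.pi)*np.linalg.norm(ray(f,u,v,.066)-ray(f,u+1,v,.066)))
# cap by height
w=np.zeros(P.shape[:2],bool); w[170:215,185:225]=1
k=w&(abs(P[...,2]-.066)<.007); print('cap depth mean',P[k].mean(0),k.sum())
# stop block
w=np.zeros(P.shape[:2],bool); w[185:220,245:265]=1
k=w&(abs(P[...,2]-.034)<.005); q=P[k]; print('stop mean',q.mean(0),k.sum())
# grip ends
for nm,p,z in [('lowgrip end',(318,500),.021),('lowgrip start',(335,395),.021)]: print(nm,ray(f,*g(*p),z))
for p in [(375,90),(348,190),(310,300),(300,330),(285,380),(270,440)]:
    u,v=g(*p); print('arm',p,np.median(P[int(v)-1:int(v)+2,int(u)-1:int(u)+2].reshape(-1,3),0))
E
```

```text
corners [0.67976275 0.2203848  0.015     ] [0.59844277 0.2350541  0.015     ] [ 0.55377961 -0.02159724  0.015     ] [ 0.63899762 -0.03402425  0.015     ]
w 0.08263248356130973 0.08611933780124244 len 0.2576543500847868 0.26050856061012884
ydir yaw -0.1656275425504512
cap px 202.6907501220703 191.07803344726562 10.516697883605957 202.76914949815108 191.06920232435286 world [0.61898726 0.1085096  0.066     ] diam 0.04828304099210714
cap depth mean [0.61995117 0.10753606 0.06651869] 411
stop mean [ 0.59999188 -0.01477487  0.03385676] 132
lowgrip end [0.44326457 0.04569948 0.021     ]
lowgrip start [0.50830656 0.03781017 0.021     ]
arm (375, 90) [0.6884431  0.01141733 0.08483727]
arm (348, 190) [0.62111195 0.01962511 0.11956951]
arm (310, 300) [0.55462728 0.03068853 0.15905456]
arm (300, 330) [0.5355312  0.03355105 0.17195873]
arm (285, 380) [0.50865241 0.03817029 0.1855473 ]
arm (270, 440) [0.47640926 0.03933855 0.20472252]
```

```bash
python3 - <<'E'
from h import *
f=load('top0'); P=cloud(f)
w=np.zeros(P.shape[:2],bool); w[155:260,200:262]=1
k=w&(P[...,2]>.09)&(P[...,2]<.23)&(np.abs(P[...,0]-.58)<.15)
k=cv2.erode(k.astype(np.uint8),np.ones((2,2)))>0
q=P[k]; vx,vy,x0,y0=cv2.fitLine(q[:,:2].astype(np.float32),cv2.DIST_HUBER,0,.01,.01).ravel()
print('arm yaw',np.arctan(vy/vx),x0,y0,len(q))
s=(q[:,:2]-[x0,y0])@[vx,vy]; print('theta',np.arctan(np.polyfit(s,q[:,2],1)[0]))
# channel solid mask: heights .007-.03 in region, rect of 
for yaw in (-.13,-.15,-.166): 
  X=np.array([np.cos(yaw),np.sin(yaw)]);Y=np.array([-X[1],X[0]])
  w=np.zeros(P.shape[:2],bool); w[165:228,152:270]=1
  # rail points
  k=w&(P[...,2]>.018)&(P[...,2]<.028); q=P[k][:,:2]
  lx,ly=q@X,q@Y; h=np.histogram(lx,bins=np.arange(lx.min(),lx.max(),.004)); print(yaw,len(q),list(h[0]),lx.min())
# dark-vs-table boundary: image edges; table is light
im=f['image']; hs=cv2.cvtColor(im,cv2.COLOR_RGB2GRAY); hs2=cv2.cvtColor(im,cv2.COLOR_RGB2HSV)
# low grip & scene cross-check
g=load('scene0'); Q=cloud(g)
for n,p in [('hinge',(0.70,0.01,.075)),('capc',(.619,.1085,.066)),('mouth',(.639,.2277,.012)),('stopc',(.6,-.0148,.034))]: print(n,proj(g,p))
m=((g['image'].min(2)>140)).astype(np.uint8); m[:235]=0; m[270:]=0; m[:,:395]=0; m[:,445:]=0
mm=cv2.moments(m); u,v=mm['m10']/mm['m00'],mm['m01']/mm['m00']; print(u,v,mm['m00'],ray(g,u,v,.066))
cv2.imwrite('pics/crop_scene.png',cv2.resize(g['image'][140:330,310:500][:,:,::-1],None,fx=3.1,fy=3.1,interpolation=cv2.INTER_CUBIC))
E
```

```text
arm yaw -0.16062355 0.55466545 0.026799444 745
theta -0.5123527671802821
-0.13 771 [np.int64(6), np.int64(4), np.int64(7), np.int64(8), np.int64(14), np.int64(16), np.int64(8), np.int64(10), np.int64(6), np.int64(9), np.int64(8), np.int64(8), np.int64(23), np.int64(85), np.int64(126), np.int64(74), np.int64(12), np.int64(4), np.int64(6), np.int64(6), np.int64(2), np.int64(1), np.int64(2), np.int64(4), np.int64(1), np.int64(2), np.int64(4), np.int64(1), np.int64(2), np.int64(2), np.int64(5), np.int64(50), np.int64(114), np.int64(103), np.int64(27), np.int64(1), np.int64(0), np.int64(0), np.int64(0), np.int64(1), np.int64(2), np.int64(2), np.int64(1), np.int64(1), np.int64(2)] 0.505863767407583
-0.15 771 [np.int64(6), np.int64(3), np.int64(8), np.int64(7), np.int64(12), np.int64(14), np.int64(9), np.int64(7), np.int64(8), np.int64(7), np.int64(9), np.int64(9), np.int64(6), np.int64(58), np.int64(149), np.int64(103), np.int64(3), np.int64(12), np.int64(2), np.int64(4), np.int64(5), np.int64(1), np.int64(2), np.int64(4), np.int64(1), np.int64(2), np.int64(3), np.int64(3), np.int64(2), np
[... 553 characters left out ...]
nt64(2), np.int64(3), np.int64(3), np.int64(2), np.int64(1), np.int64(2), np.int64(3), np.int64(2), np.int64(1), np.int64(7), np.int64(88), np.int64(144), np.int64(61), np.int64(0), np.int64(1), np.int64(0), np.int64(0), np.int64(0), np.int64(0), np.int64(2), np.int64(2), np.int64(2), np.int64(0), np.int64(2), np.int64(1)] 0.4966196707692288
hinge (np.float64(355.38904941078596), np.float64(251.48688135779912))
capc (np.float64(421.2309793351892), np.float64(250.95788809660618))
mouth (np.float64(474.21289951377037), np.float64(305.4446394019397))
stopc (np.float64(368.3595136918946), np.float64(233.10909801868158))
423.812101910828 247.60615711252655 942.0 [0.60760332 0.10901253 0.066     ]
```

View pics/crop_scene.png

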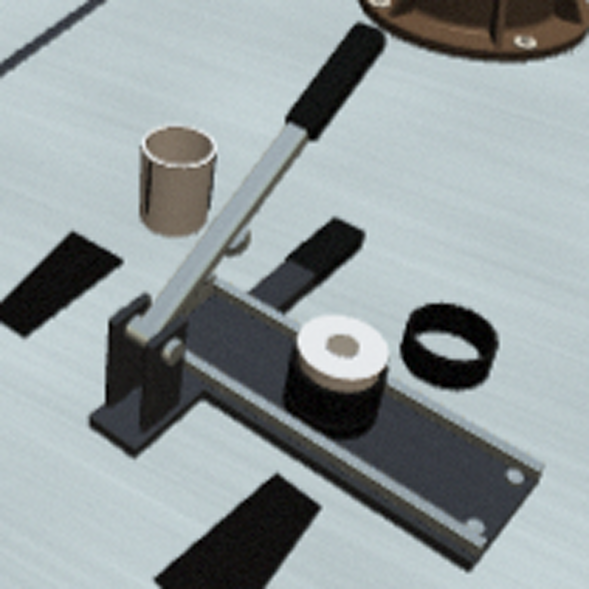

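Measured so far:
- **Nest:** about (0.605, 0.019), squeezer yaw about -0.162, handle about 0.51.
- **Coupler:** 91 mm from the nest along +y.
- **Checks:** the arm-to-mouth distance comes to 212 mm (210 given), and the cap reprojects into the scene view within 1 px.

The rows have no tilt, so I can't lean the gripper. I'll push with the fingers shut, the jaws along the squeezer's x and the camera on the +y side. First I move behind the coupler.

```bash
python3 -m handwheel '[[3,-3.1,0,0.1],[3,-3.1,0,0.1],[3,-3.1,0,0.1],[3,-3.1,0,0.1],[3,-3.1,0,0.1],[3,-3.1,0,0.1],[3,-3.1,0,0.1],[3,-3.1,0,0.1],[3,-3.1,0,0.1],[3,-3.1,0,0.1],[3,-3.1,0,0.1],[3,-3.1,0,0.1],[3,-3.1,0,0.1],[3,-3.1,0,0.1],[3,-3.1,0,0.1],[3,-3.1,0,0.1]]' 1 20; python3 - <<'E'
from h import *
s=arm.get_state(); print(s)
E
```

```text
t: 1.75
eef_pos: [0.6308, 0.1607, 0.4044]
ee_rot: [-3.141, 0.0, 1.38]
force: [0.3, 0.4, 0.9]
width: 0.0001
{'t': 1.75, 'q': array([ 5.48452036e-01,  3.19689244e-01, -4.53770042e-02, -1.16982275e-04,
       -1.20602492e+00,  2.40276532e+00]), 'qd': array([-6.90390354e-01,  3.36237024e-01,  4.73444758e-01, -3.48729793e-04,
       -1.36958069e-01,  1.67786833e+00]), 'joint_efforts': array([  2.58755162, -58.31694245,  26.67917132,   6.70385599,
         0.13215628,  -2.75389306]), 'eef_pos': array([0.6308003 , 0.16066451, 0.40444648]), 'ee_rot': array([-3.14130110e+00,  1.17771497e-04,  1.38037930e+00]), 'force': array([0.26750032, 0.40288118, 0.93733682]), 'moment': array([ 0.11617172, -0.1931424 ,  0.02873552]), 'width': 0.00014097664700789487}
```

```bash
cat >> h.py <<'E'
O=np.array([.605,.019]); PSI=-.162
X=np.array([np.cos(PSI),np.sin(PSI)]); Y=np.array([-X[1],X[0]])
def rel(p): p=np.asarray(p,float)[:2]-O; return np.round([p@X*1000,p@Y*1000],1)
def st():
    s=arm.get_state(); print('t',s['t'],'rel mm',rel(s['eef_pos']),'tipz',round((s['eef_pos'][2]-.178)*1000,1),'rot',np.round(s['ee_rot'],3),'F',np.round(s['force'],1),'q',np.round(s['q'],2),'w',s['width']); return s
E
python3 -m handwheel '[[0,0,-3,0.03],[0,0,-3,0],[0,0,-3,0],[0,0,-3,0],[0,0,-3,0],[0,0,-2.5,0],[0,0,-1.5,0],[0,0,0,0]]'; python3 - <<'E'
from h import *
st(); grab('wrist','w1'); f=grab('scene','s1')
cv2.imwrite('pics/s1c.png',cv2.resize(f['image'][100:330,300:530][:,:,::-1],None,fx=2.6,fy=2.6,interpolation=cv2.INTER_CUBIC))
E
```

```text
t: 2.55
eef_pos: [0.6291, 0.1618, 0.2123]
ee_rot: [-3.138, 0.003, 1.406]
force: [-0.4, -0.1, 0.3]
width: 0.0004
t 2.55 rel mm [  0.8 144.8] tipz 34.3 rot [-3.138e+00  3.000e-03  1.406e+00] F [-0.4 -0.1  0.3] q [ 0.55  0.49 -0.26 -0.   -0.82  2.43] w 0.0004464135568025191
```

View pics/s1c.png

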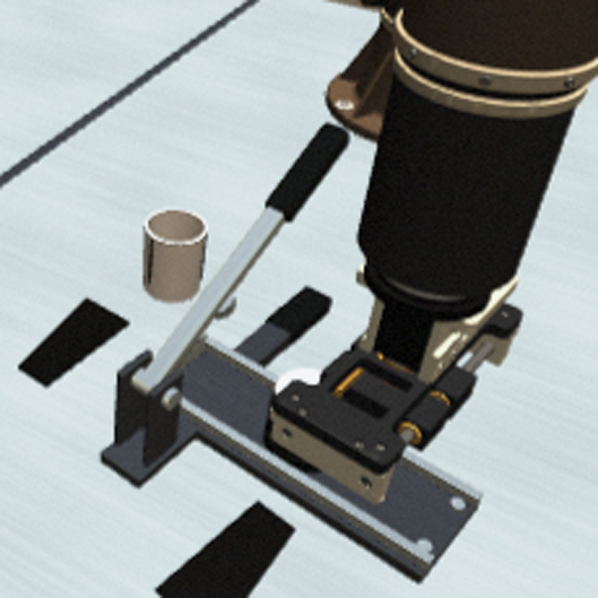

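View pics/w1.png

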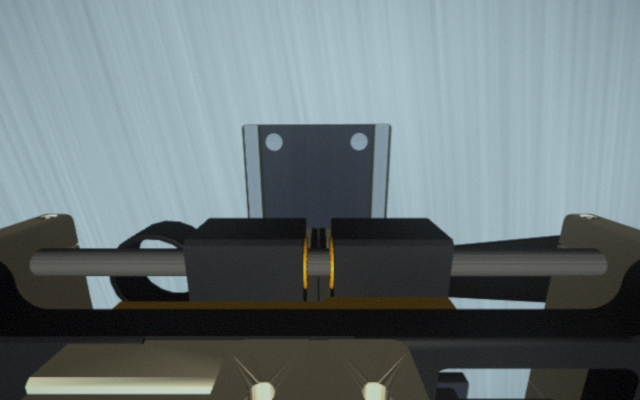

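The wrist view shows the lane mouth centred in the picture, with corners near (248,125) and (390,125). The scene crop shows the fingers behind the coupler and the body well clear of the raised arm. I start with a slow push.

```bash
python3 -m handwheel '[[-0.15,-0.9,0,0],[-0.15,-0.9,0,0],[-0.15,-0.9,0,0],[-0.15,-0.9,0,0],[-0.15,-0.9,0,0],[0,0,0,0]]'; python3 - <<'E'
from h import *
st(); f=grab('top','t2')
cv2.imwrite('pics/t2c.png',cv2.resize(f['image'][140:280,150:310][:,:,::-1],None,fx=4,fy=4,interpolation=cv2.INTER_CUBIC))
E
```

```text
t: 3.25
eef_pos: [0.6218, 0.1156, 0.2148]
ee_rot: [-3.141, 0.0, 1.405]
force: [0.1, 0.3, -1.2]
width: 0.0005
t 3.25 rel mm [ 1.  98.1] tipz 36.8 rot [-3.141  0.     1.405] F [ 0.1  0.3 -1.2] q [ 0.49  0.46 -0.3  -0.   -0.8   2.48] w 0.0004536905090951773
```

View pics/t2c.png

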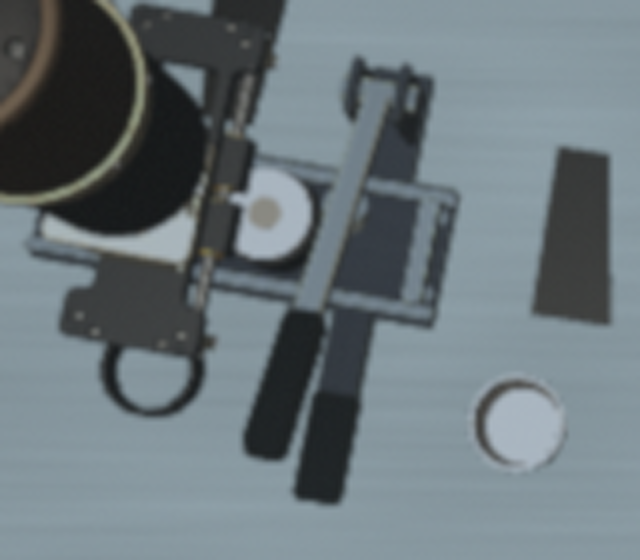

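```bash
python3 - <<'E'
from h import *
f=load('top0'); g=load('t2')
gg=lambda x,y:(x/4+150-.375,y/4+140-.375)
print('cap',rel(ray(g,*gg(265,212),.066)))
P=cloud(g)
L=(P[...,:2]-O)
lx=L@X; ly=L@Y
# min local y of gripper body points by height, excluding arm (ly>20)
for z0 in np.arange(.08,.30,.02):
    k=(P[...,2]>z0)&(P[...,2]<z0+.02)&(ly>22)&(ly<180)&(abs(lx)<.12)&(lx>-.12)
    if k.sum()>3: print('%.2f'%z0,k.sum(),np.percentile(ly[k],[1,5])*1000 if 0 else np.round(np.sort(ly[k])[:5]*1000))
k=(P[...,2]>.08)&(P[...,2]<.32)&(ly>.03)&(ly<.18)&(abs(lx)<.11)
for a in range(-110,110,20):
    kk=k&(lx*1000>a)&(lx*1000<a+20)
    if kk.sum()>3: i=np.argsort(ly[kk])[:6]; print('lx',a,[(int(1000*y),int(1000*z)) for y,z in zip(ly[kk][i],P[...,2][kk][i])])
E
```

```text
cap [ 1.3 58.7]
lx -110 [(60, 136), (60, 144), (61, 139), (62, 147), (62, 145), (65, 145)]
lx -90 [(60, 139), (60, 145), (60, 118), (60, 142), (60, 131), (60, 128)]
lx -70 [(61, 143), (63, 144), (64, 146), (67, 146), (67, 119), (68, 145)]
lx -50 [(60, 201), (60, 197), (60, 204), (60, 199), (60, 201), (60, 202)]
lx -30 [(54, 285), (54, 290), (54, 311), (55, 304), (55, 267), (55, 243)]
lx -10 [(52, 311), (52, 278), (52, 290), (52, 318), (53, 315), (53, 248)]
lx 10 [(53, 318), (53, 290), (54, 273), (54, 304), (54, 296), (54, 274)]
lx 30 [(60, 112), (60, 119), (60, 123), (61, 115), (61, 118), (61, 107)]
lx 50 [(66, 123), (66, 120), (67, 120), (67, 117), (67, 124), (68, 118)]
lx 70 [(59, 136), (59, 146), (59, 125), (59, 133), (59, 143), (59, 108)]
lx 90 [(60, 128), (60, 136), (60, 144), (60, 145), (60, 136), (60, 131)]
```

The cap reads y = 58.7 mm, which matches the finger front at 88.6 mm. The body's front edge is 39 mm ahead of the TCP. Pushed vertically, the body would meet the raised arm with about 8 mm still to go. So I'll give the coupler a brisk push, stop about 6 mm short of the arm, and let it coast to the stop.

```bash
python3 -m handwheel '[[-0.18,-1.1,0,0],[-0.55,-3.35,0,0],[0,0,0,0],[0,0,0,0]]'; python3 - <<'E'
from h import *
st(); f=grab('top','t3')
cv2.imwrite('pics/t3c.png',cv2.resize(f['image'][140:280,150:310][:,:,::-1],None,fx=4,fy=4,interpolation=cv2.INTER_CUBIC))
f=grab('scene','s3')
cv2.imwrite('pics/s3c.png',cv2.resize(f['image'][100:330,300:530][:,:,::-1],None,fx=2.6,fy=2.6,interpolation=cv2.INTER_CUBIC))
E
```

```text
t: 3.7
eef_pos: [0.6148, 0.0722, 0.2145]
ee_rot: [-3.141, 0.001, 1.405]
force: [0.3, 1.3, -0.2]
width: -0.0001
t 3.7 rel mm [ 1.1 54.1] tipz 36.5 rot [-3.141e+00  1.000e-03  1.405e+00] F [ 0.3  1.3 -0.2] q [ 0.43  0.45 -0.34  0.   -0.79  2.54] w -6.942590505975448e-05
```

View pics/t3c.png

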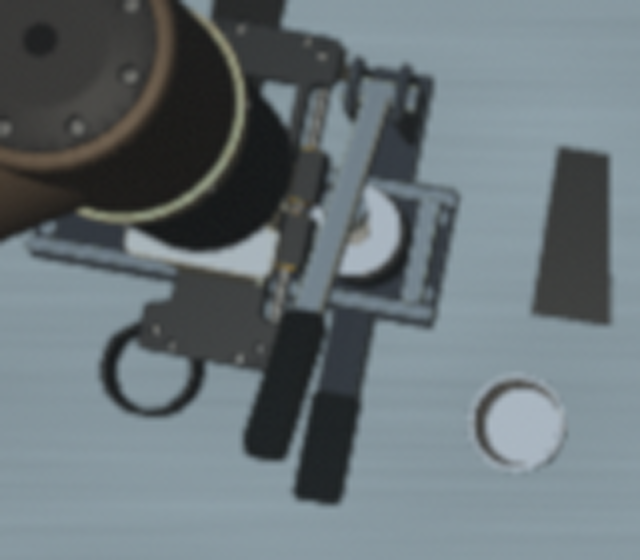

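View pics/s3c.png

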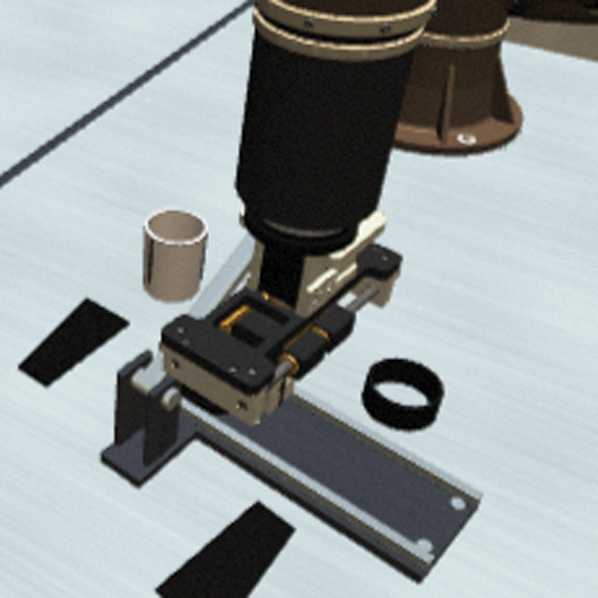

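```bash
python3 -m handwheel '[[0.3,1.8,0,0],[0.6,3.6,0,0],[0.6,3.6,0,0],[0,0,0,0]]'; python3 - <<'E'
from h import *
st(); f=grab('top','t4'); P=cloud(f)
cv2.imwrite('pics/t4c.png',cv2.resize(f['image'][170:240,210:280][:,:,::-1],None,fx=8,fy=8,interpolation=cv2.INTER_CUBIC))
g=grab('scene','s4')
cv2.imwrite('pics/s4c.png',cv2.resize(g['image'][160:290,330:460][:,:,::-1],None,fx=4.5,fy=4.5,interpolation=cv2.INTER_CUBIC))
w=np.zeros(P.shape[:2],bool); w[170:225,215:262]=1
k=w&(abs(P[...,2]-.066)<.006); L=(P[k][:,:2]-O); print('cap pts rel y range',np.round(np.percentile(L@Y*1000,[1,3,50,97,99])),'x',np.round(np.percentile(L@X*1000,[1,3,50,97,99])),k.sum())
m=((f['image'].min(2)>150)&w).astype(np.uint8); print(m.sum())
v,u=np.nonzero(m&k); R=np.array([rel(ray(f,a,b,.066)) for a,b in zip(u,v)]); print(R.min(0),R.max(0))
E
```

```text
t: 4.2
eef_pos: [0.6309, 0.1677, 0.2146]
ee_rot: [3.14, -0.001, 1.41]
force: [-0.7, -0.8, -0.7]
width: 0.0006
t 4.2 rel mm [  1.6 150.9] tipz 36.6 rot [ 3.14e+00 -1.00e-03  1.41e+00] F [-0.7 -0.8 -0.7] q [ 0.56  0.49 -0.26  0.   -0.82  2.42] w 0.0005741569117945346
cap pts rel y range [-23. -22.  -7.  28.  30.] x [-24. -22.  -0.  26.  57.] 229
153
[-24.3 -21.1] [26.3 29.3]
```

View pics/t4c.png

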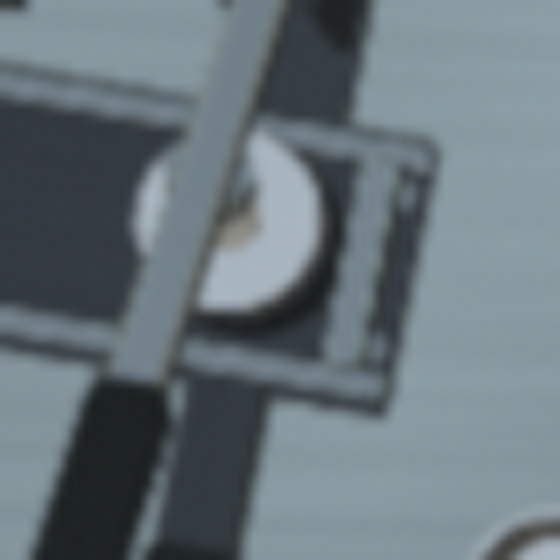

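View pics/s4c.png

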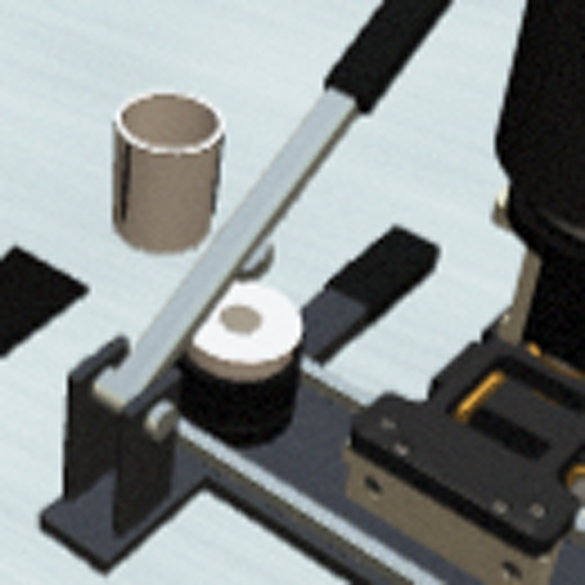

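The top crop shows the coupler under the arm, with a dark sliver of a few mm left between it and the stop (crop x about 335 to 355). The numbers put its centre about 4 mm short of the nest.

The finger front can't reach it with the arm raised this high. The gripper body can go over the bar if the handle comes down partway, to about 0.2, where the knob is still about 7 mm above the cap. I'll do that with a light touch on the grip, then finish the push.

```bash
python3 -m handwheel '[[0,0,3,0],[0,0,4,0],[0,0,4,0],[0,0,4,0],[-1,-0.9,4.5,0],[-2.7,-2.4,0,0],[-2.7,-2.4,0,0],[-2.7,-2.4,0,0],[-2.7,-2.4,0,0],[-2.5,-2.4,0,0],[0,0,0,0]]'; python3 - <<'E'
from h import *
s=st(); f=load('top0'); w=load('t4')
for f in (f,w):
    P=cloud(f); v0,v1,u0,u1=(170,215,180,225) if f['image'] is not w['image'] else (170,225,215,262)
    print(rel(s['eef_pos']))
E
```

```text
t: 5.4
eef_pos: [0.4838, 0.031, 0.4101]
ee_rot: [-3.141, -0.0, 1.404]
force: [1.5, -0.7, 0.6]
width: 0.0003
t 5.4 rel mm [-121.6   -7.7] tipz 232.1 rot [-3.141 -0.     1.404] F [ 1.5 -0.7  0.6] q [ 0.47  0.04 -0.38 -0.   -1.15  2.5 ] w 0.0003464443318336294
[-121.6   -7.7]
[-121.6   -7.7]
```

```bash
python3 -m handwheel '[[0.3,0.75,-1.5,0],[0,0,-1,0],[0,0,-1,0],[0,0,-1,0],[0,0,-1,0],[0,0,-1,0]]'; python3 - <<'E'
from h import *
st(); g=grab('scene','s5')
cv2.imwrite('pics/s5c.png',cv2.resize(g['image'][80:290,310:520][:,:,::-1],None,fx=2.8,fy=2.8,interpolation=cv2.INTER_CUBIC))
E
```

```text
t: 6.0
eef_pos: [0.49, 0.0411, 0.3437]
ee_rot: [-3.141, 0.0, 1.406]
force: [-0.2, 0.4, 1.7]
width: 0.0006
t 6.0 rel mm [-117.     3.3] tipz 165.7 rot [-3.141  0.     1.406] F [-0.2  0.4  1.7] q [ 0.48  0.11 -0.47  0.   -0.99  2.49] w 0.0005815820991207138
```

View pics/s5c.png

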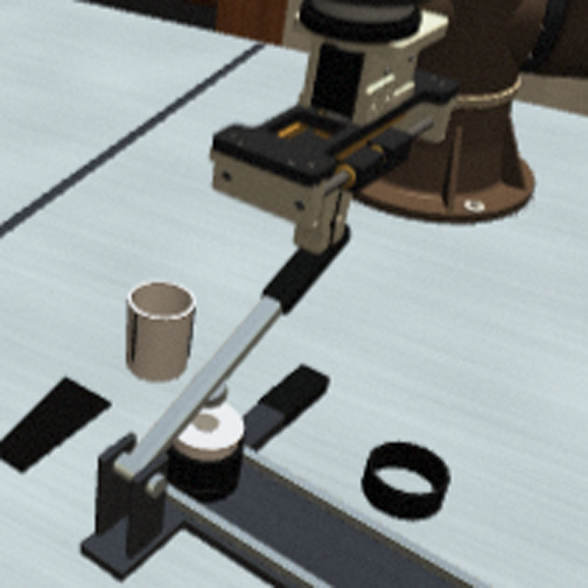

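The fingertips sit on the upper grip at crop (325,235), and the arm is going down with about 1.7 N. I lower it further, to about 0.2.

```bash
python3 -m handwheel '[[0,-0.3,-1,0],[0,0,-1,0],[0,0,-1,0],[0,0,-0.4,0],[0,0,0,0]]'; python3 - <<'E'
from h import *
st()
f=grab('top','t6'); P=cloud(f)
L=P[...,:2]-O; lx=L@X*1000; ly=L@Y*1000; z=P[...,2]*1000
k=(lx>-70)&(lx<65)&(abs(ly)<14)&(z>80)&(z<150)
a=np.polyfit(lx[k],z[k],1); print(k.sum(),'theta',-np.arctan(a[0]),'z at 0',a[1], 'resid',np.std(z[k]-np.polyval(a,lx[k])))
E
```

```text
t: 6.55
eef_pos: [0.4898, 0.038, 0.3098]
ee_rot: [-3.14, 0.001, 1.406]
force: [-0.0, -1.1, -0.1]
width: 0.0006
t 6.55 rel mm [-116.7    0.2] tipz 131.8 rot [-3.140e+00  1.000e-03  1.406e+00] F [-0.  -1.1 -0.1] q [ 0.48  0.14 -0.52 -0.   -0.91  2.5 ] w 0.0006490628937484906
243 theta 0.20361389227754492 z at 0 99.06161483976045 resid 3.2922513877413
```

The handle is at about 0.204, and the bar top is 99 mm above the table at x = 0, as computed. Next I open the gripper and bring its robot-side finger behind the coupler. With the body's centre near x = +60, the body only crosses the low part of the arm.

```bash
python3 -m handwheel '[[0,0,1.5,0],[0,0,2,0],[1.75,1.5,0,0],[3.4,0.7,0,0],[3.4,0.7,0,0],[3.4,0.7,0,0],[3.4,0.7,0,0],[3.4,0.7,0,0],[0,0,0,0]]' 0; python3 - <<'E'
from h import *
st()
E
```

```text
t: 7.5
eef_pos: [0.6808, 0.0888, 0.3445]
ee_rot: [3.141, 0.001, 1.406]
force: [-1.0, -0.9, -0.6]
width: 0.0671
t 7.5 rel mm [63.5 81.2] tipz 166.5 rot [3.141e+00 1.000e-03 1.406e+00] F [-1.  -0.9 -0.6] q [ 0.41  0.42 -0.04  0.   -1.11  2.56] w 0.06708787348025064
```

```bash
python3 -m handwheel '[[-0.5,0.1,-2,0],[0,0,-3,0],[0,0,-3,0],[0,0,-2.5,0],[0,0,-1.6,0],[0,0,0,0]]'; python3 - <<'E'
from h import *
st(); g=grab('scene','s7')
cv2.imwrite('pics/s7c.png',cv2.resize(g['image'][120:330,310:520][:,:,::-1],None,fx=2.8,fy=2.8,interpolation=cv2.INTER_CUBIC))
f=grab('top','t7'); P=cloud(f)
cv2.imwrite('pics/t7c.png',cv2.resize(f['image'][140:280,150:310][:,:,::-1],None,fx=4,fy=4,interpolation=cv2.INTER_CUBIC))
E
```

```text
t: 8.1
eef_pos: [0.6715, 0.0889, 0.2222]
ee_rot: [-3.138, 0.002, 1.406]
force: [0.2, -0.6, 0.5]
width: 0.0876
t 8.1 rel mm [54.4 79.7] tipz 44.2 rot [-3.138e+00  2.000e-03  1.406e+00] F [ 0.2 -0.6  0.5] q [ 0.42  0.52 -0.19 -0.   -0.87  2.56] w 0.08755555575215503
```

View pics/s7c.png

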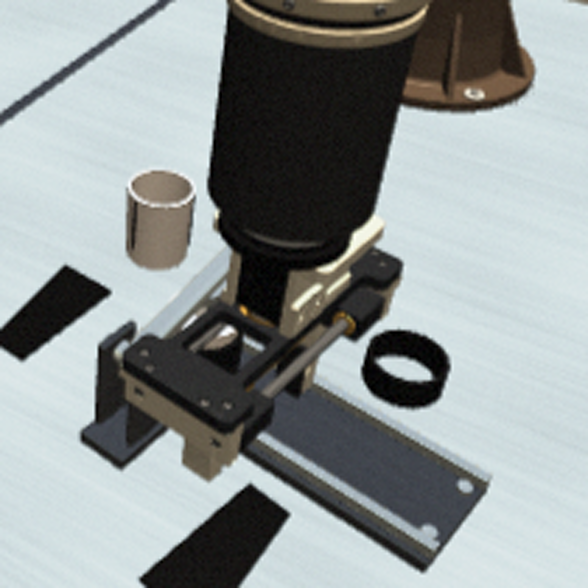

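View pics/t7c.png

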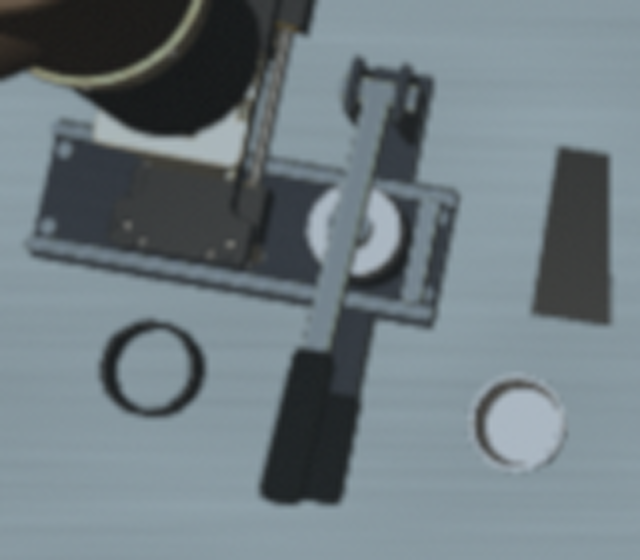

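```bash
python3 -m handwheel '[[-0.15,-0.9,0,0],[-0.15,-0.9,0,0],[-0.15,-0.9,0,0],[0,0,0,0]]'; python3 - <<'E'
from h import *
st(); f=load('t7'); print('cap',rel(ray(f,354/4+150-.375,232/4+140-.375,.066)))
E
```

```text
t: 8.6
eef_pos: [0.6677, 0.0606, 0.2253]
ee_rot: [3.141, -0.0, 1.405]
force: [0.5, 0.7, -0.1]
width: 0.0876
t 8.6 rel mm [55.2 51.1] tipz 47.3 rot [ 3.141 -0.     1.405] F [ 0.5  0.7 -0.1] q [ 0.38  0.5  -0.2  -0.   -0.86  2.59] w 0.0876093317045368
cap [-0.9  3.5]
```

```bash
python3 -m handwheel '[[-0.05,-0.3,-0.1,0],[-0.05,-0.3,0,0],[-0.03,-0.2,0,0],[-0.03,-0.2,0,0],[0,0,0,0]]'; python3 -c "
from h import *
st()"
```

```text
t: 9.1
eef_pos: [0.6664, 0.052, 0.2236]
ee_rot: [-3.142, -0.0, 1.406]
force: [0.2, 0.2, 0.1]
width: 0.0877
t 9.1 rel mm [55.3 42.5] tipz 45.6 rot [-3.142 -0.     1.406] F [0.2 0.2 0.1] q [ 0.37  0.5  -0.21 -0.   -0.86  2.61] w 0.08772217756867362
```

```bash
for i in 1 2; do python3 -m handwheel '[[-0.02,-0.1,0,0],[0,0,0,0]]' | grep -E 'eef|force'; done; python3 -m handwheel '[[-0.02,-0.1,0,0],[0,0,0,0]]' | grep -E 'eef|force'
```

```text
eef_pos: [0.6663, 0.0513, 0.2237]
force: [-0.0, 0.2, -0.8]
eef_pos: [0.6662, 0.0505, 0.2238]
force: [0.1, 3.2, 0.5]
eef_pos: [0.6663, 0.0499, 0.2242]
force: [0.7, 5.6, 1.6]
```

```bash
python3 - <<'E'
from h import *
st(); f=grab('top','t8')
cv2.imwrite('pics/t8c.png',cv2.resize(f['image'][170:240,210:280][:,:,::-1],None,fx=8,fy=8,interpolation=cv2.INTER_CUBIC))
E
```

```text
t 9.7 rel mm [55.5 40.4] tipz 46.2 rot [ 3.140e+00 -2.000e-03  1.406e+00] F [0.7 5.6 1.6] q [ 0.37  0.5  -0.21 -0.   -0.86  2.61] w 0.0873336765724828
```

View pics/t8c.png

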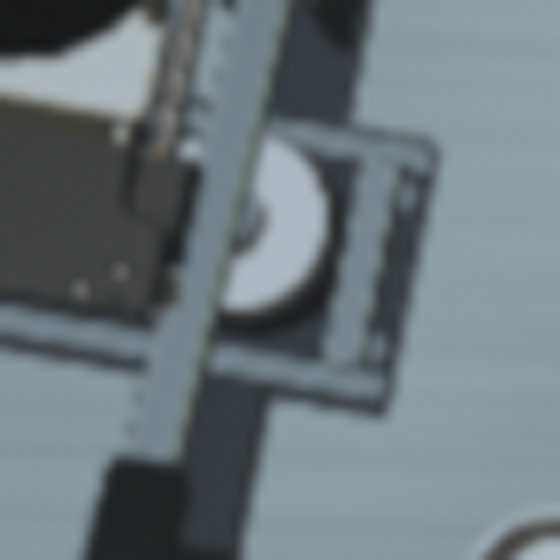

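```bash
python3 - <<'E'
from h import *
for n in ('t4','t7','t8'):
    f=load(n); im=f['image'].min(2).astype(float)
    # profile along local y at z=.066, lx=0 and -12, from y=10 to -45
    for x in (5,-8,-15):
        ys=np.arange(-5,-45,-1.0); pr=[]
        for y in ys:
            p=O+X*x/1000+Y*y/1000; u,v=proj(f,[p[0],p[1],.066]); pr.append(cv2.getRectSubPix(im.astype(np.float32),(1,1),(u,v))[0,0])
        pr=np.array(pr); i=np.where(pr<110)[0][0]; e=ys[i-1]-(pr[i-1]-110)/(pr[i-1]-pr[i])
        c=e+np.sqrt(28**2-x*x); print(n,x,'edge',round(e,1),'-> centre y',round(c,1))
f=load('top0'); im=f['image'].min(2).astype(np.float32)
for x in (5,-8,-15):
    ys=np.arange(75,45,-1.0); pr=np.array([cv2.getRectSubPix(im,(1,1),proj(f,[*(O+X*x/1000+Y*y/1000),.066]))[0,0] for y in ys]); i=np.where(pr<110)[0][0]; e=ys[i-1]-(pr[i-1]-110)/(pr[i-1]-pr[i]); print('top0 ref',x,e+np.sqrt(784-x*x), '(true ~91)')
# stop face edge at z=.034
f=load('t8'); im=f['image'].min(2).astype(np.float32)
for x in (-25,25):
    print(x,[(y,int(cv2.getRectSubPix(im,(1,1),proj(f,[*(O+X*x/1000+Y*y/1000),.034]))[0,0])) for y in range(-20,-44,-2)])
E
```

```text
t4 5 edge -23.3 -> centre y 4.3
t4 -8 edge -22.2 -> centre y 4.6
t4 -15 edge -18.8 -> centre y 4.8
t7 5 edge -23.3 -> centre y 4.2
t7 -8 edge -22.3 -> centre y 4.6
t7 -15 edge -18.9 -> centre y 4.7
t8 5 edge -25.3 -> centre y 2.2
t8 -8 edge -24.0 -> centre y 2.9
t8 -15 edge -20.7 -> centre y 3.0
top0 ref 5 91.08274522916533 (true ~91)
top0 ref -8 90.81557679640444 (true ~91)
top0 ref -15 90.72111641151268 (true ~91)
-25 [(-20, 48), (-22, 52), (-24, 57), (-26, 73), (-28, 96), (-30, 111), (-32, 116), (-34, 118), (-36, 118), (-38, 109), (-40, 96), (-42, 89)]
25 [(-20, 52), (-22, 53), (-24, 58), (-26, 78), (-28, 100), (-30, 114), (-32, 118), (-34, 118), (-36, 119), (-38, 108), (-40, 93), (-42, 84)]
```

The image puts the coupler's -y side at y of about -27.4 and the stop face edge at about -27. The contact force rose from 0 to 5.6 N over the last 2 mm, so the coupler is against the stop. I back off, check again, then go to the grip.

```bash
python3 -m handwheel '[[0.1,0.8,0,0],[0.3,1.8,0,0],[0.6,3.5,0,0],[0,0,2,0],[0,0,4,0],[0,0,5,0],[0,0,1,0],[-2.7,-1,0,0],[-3.2,-1.1,0,0],[-3.2,-1.1,0,0],[-3.2,-1.1,0,0],[-3.2,-1.1,0,0],[-3,-1.1,0,0],[0,0,0,0]]' 1 20; python3 - <<'E'
from h import *
st()
f=grab('top','t9'); im=f['image'].min(2).astype(np.float32)
cv2.imwrite('pics/t9c.png',cv2.resize(f['image'][140:280,150:310][:,:,::-1],None,fx=4,fy=4,interpolation=cv2.INTER_CUBIC))
for x in (5,-8,15):
    ys=np.arange(-5,-45,-1.0); pr=np.array([cv2.getRectSubPix(im,(1,1),proj(f,[*(O+X*x/1000+Y*y/1000),.066]))[0,0] for y in ys]); i=np.where(pr<110)[0][0]; e=ys[i-1]-(pr[i-1]-110)/(pr[i-1]-pr[i]); print(x,e+np.sqrt(784-x*x))
P=cloud(f); L=P[...,:2]-O; lx=L@X*1000; ly=L@Y*1000; z=P[...,2]*1000
k=(lx>-30)&(lx<65)&(abs(ly)<14)&(z>80)&(z<130); a=np.polyfit(lx[k],z[k],1); print('theta',-np.arctan(a[0]),a[1])
E
```

```text
t: 11.15
eef_pos: [0.4877, 0.0444, 0.344]
ee_rot: [-3.141, -0.0, 1.406]
force: [0.7, 0.8, -0.1]
width: 0.0006
t 11.15 rel mm [-119.9    6.2] tipz 166.0 rot [-3.141 -0.     1.406] F [ 0.7  0.8 -0.1] q [ 0.49  0.1  -0.47 -0.   -0.99  2.48] w 0.0005891630870737601
5 2.2440268744633336
-8 3.1674747699716903
15 2.214789497679064
theta 0.15220660787123674 97.41579566093779
```

View pics/t9c.png

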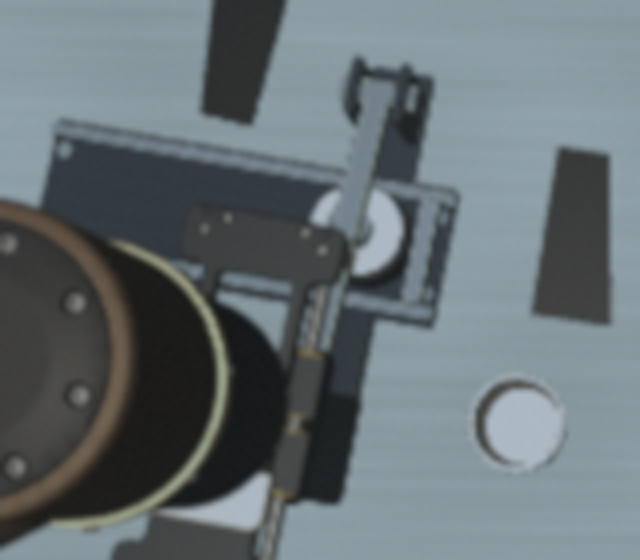

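The cap centre holds at y about 2.5, unchanged after backing off. Next I press on the upper grip.

```bash
python3 -m handwheel '[[0.2,-0.65,-1,0],[0,0,-1.5,0],[0,0,-1,0],[0,0,-0.8,0],[0,0,-0.6,0],[0,0,-0.5,0]]' | grep -E 'eef|force'; python3 -m handwheel '[[0,0,-0.3,0],[0,0,-0.3,0],[0,0,-0.3,0]]' | grep -E 'eef|force'; python3 -c "
from h import *
st()"
```

```text
eef_pos: [0.493, 0.0387, 0.289]
force: [-0.8, 0.7, 1.0]
eef_pos: [0.4924, 0.0387, 0.2811]
force: [-8.3, 2.5, 9.9]
t 12.1 rel mm [-114.3    1.2] tipz 103.1 rot [-3.141  0.     1.406] F [-8.3  2.5  9.9] q [ 0.48  0.18 -0.55 -0.   -0.84  2.5 ] w 0.0005876475975866422
```

```bash
python3 -m handwheel '[[-0.2,0,-0.2,0],[0,0,-0.3,0],[0,0,-0.3,0]]' | grep -E 'eef|force'; python3 -m handwheel '[[0,0,-0.3,0],[0,0,-0.3,0]]' | grep -E 'eef|force';  python3 -m handwheel '[[0,0,-0.3,0],[0,0,-0.3,0]]' | grep -E 'eef|force'
```

```text
eef_pos: [0.491, 0.0388, 0.2736]
force: [-3.1, 0.7, 5.3]
eef_pos: [0.4909, 0.0387, 0.2669]
force: [-0.5, 0.3, 1.4]
eef_pos: [0.491, 0.0387, 0.261]
force: [-9.5, 2.9, 24.5]
```

The force peaked at about 10 N, fell to 1.4 N as the cap gave, then rose to 24 N hard against the level position at tip height 83 mm. I release and check.

```bash
python3 -m handwheel '[[0,0,0.3,0],[0,0,1,0],[0,0,3,0],[0,0,4,0],[0,0,4,0],[-1,4,3,0],[-1,4,0,0],[-1,4,0,0],[0,4,0,0],[0,4,0,0],[0,0,0,0]]'; python3 - <<'E'
from h import *
st()
f=grab('top','t10'); im=f['image'].min(2).astype(np.float32)
cv2.imwrite('pics/t10c.png',cv2.resize(f['image'][140:280,150:310][:,:,::-1],None,fx=4,fy=4,interpolation=cv2.INTER_CUBIC))
g=grab('scene','s10'); cv2.imwrite('pics/s10c.png',cv2.resize(g['image'][150:300,330:480][:,:,::-1],None,fx=4,fy=4,interpolation=cv2.INTER_CUBIC))
P=cloud(f); L=P[...,:2]-O; lx=L@X*1000; ly=L@Y*1000; z=P[...,2]*1000
k=(lx>-140)&(lx<65)&(abs(ly)<10)&(z>70)&(z<110); a=np.polyfit(lx[k],z[k],1); print('theta',-np.arctan(a[0]),a[1],k.sum())
k=(np.hypot(lx,ly-2.5)<24)&(abs(ly)>14); k=cv2.erode(k.astype(np.uint8),np.ones((2,2)))>0; print('cap z median',np.median(z[k]),k.sum())
for x in (15,-12):
    ys=np.arange(-10,-45,-1.0); pr=np.array([cv2.getRectSubPix(im,(1,1),proj(f,[*(O+X*x/1000+Y*y/1000),.056]))[0,0] for y in ys]); i=np.where(pr<110)[0][0]; e=ys[i-1]-(pr[i-1]-110)/(pr[i-1]-pr[i]); print(x,e+np.sqrt(784-x*x))
E
```

```text
t: 13.9
eef_pos: [0.461, 0.2415, 0.4134]
ee_rot: [3.141, -0.001, 1.409]
force: [-0.3, -0.0, -1.0]
width: 0.0004
t 13.9 rel mm [-178.   196.4] tipz 235.4 rot [ 3.141e+00 -1.000e-03  1.409e+00] F [-0.3 -0.  -1. ] q [ 0.86  0.1  -0.31  0.   -1.16  2.12] w 0.0004236048194513625
theta 0.01269727058302391 80.82924187730832 668
cap z median 56.10360880574396 41
15 2.7592390654738637
-12 3.9069973440740107
```

View pics/t10c.png

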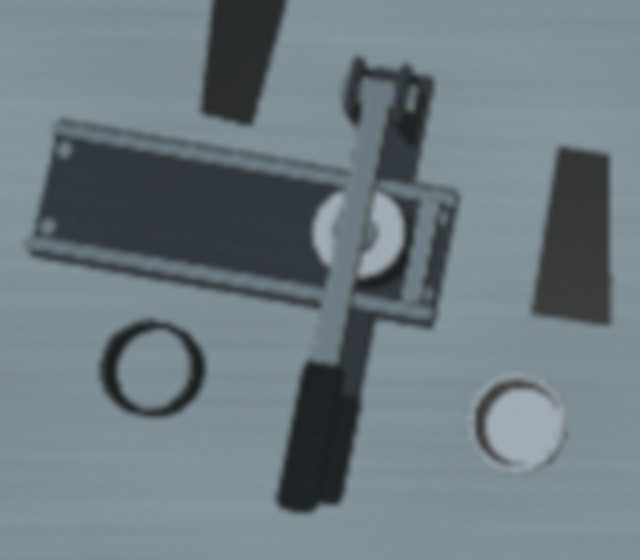

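View pics/s10c.png

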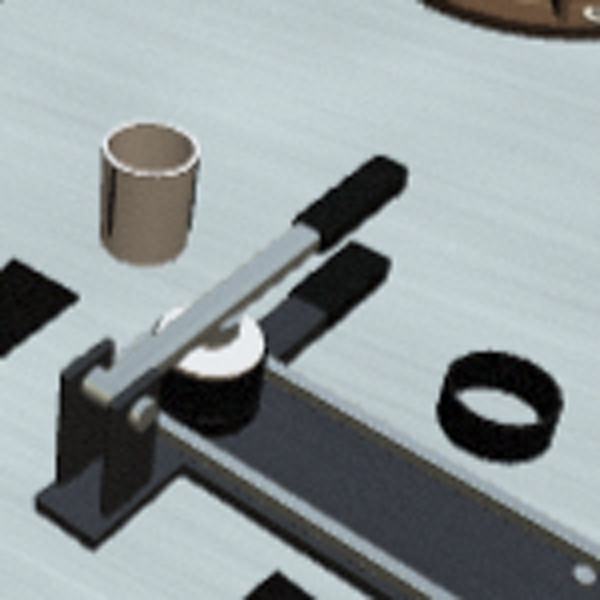

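The cap's flange lies on the rim, with its top at 56.1 mm. The arm is level, and the coupler is still against the stop. The ring, sleeve and fins are at the same pixels as at the start: ring (152,369), sleeve (518,422). The robot is clear of everything, so I hand in.

```bash
python3 -c "
from station import arm
print(arm.job_done())"
```

```text
the job is handed in; nothing more can be done
None
```

The job is handed in: the coupler is in the nest against the stop block, and the squeezer has pressed the cap fully home. It took about 14 s of the 50 s.

**How it went:** The moves allow no tilt, so the gripper could not lean back as advised. I pushed the coupler along the channel with the fingers shut, and a brisk final push left it about 2 mm short of the stop. To reach it, I lowered the handle from about 0.51 to 0.20, with the knob still about 7 mm above the cap. I then pushed the coupler home against the stop with about 5.6 N.

**Squeezing:** I pressed the upper grip down. The force read about 10 N at its highest before the cap gave, dropped to 1.4 N, then rose to 24 N when the arm reached level. I then let go and backed away.

**Last checks:**
- **Cap:** its top is 56.1 mm above the table, against 56 mm when fully home.
- **Handle:** it reads about 0.01 rad, so the arm is level.
- **Other things:** the ring, the sleeve and the two fins had not moved in the pictures. I did not re-measure the two tubes, but the robot never went near them.
- **Robot:** it was touching nothing when I handed in.

**What disagreed:** In my frame the coupler's centre reads about 2 to 4 mm in +y of my first nest estimate. The stop face reads about 3 mm off in the same direction, so I put this down to an offset in that estimate. After the squeeze the coupler reads 0.5 to 0.7 mm further from the stop than before, which is within the measuring error.

The handle was also partly lowered before the coupler was fully seated, though the knob did not touch the cap until afterwards.

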